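# Stack the battery and sensor discs on the little rover

## Robot

A 7-joint arm with a two-finger parallel gripper is mounted at the origin on the work surface. World frame = base frame: x ahead of the robot, y to its left, z up, the work surface at z = 0. Lengths are in m, angles in rad, forces in N, time in s.
With the tool pointing down it reaches from about 0.4 to 0.875 m from the base axis. Payload 4.4 kg.
Tool frame: the origin (TCP) lies midway between the tips of the shut fingers; the grasp point (between the pads) lies 19 mm behind it; z points along the fingers, y is the line along which they close (so a half turn about z gives the same grasp; the last joint's range is limited). The gripper opens to 85 mm and grips with 20 to 120 N. Pads are 22 mm wide; open, the fingers measure 114 mm over their backs; the gripper's body (76 mm by 85 mm) begins 54 mm behind the grasp point. The pads swing forward as they close: fully open they stand 13 mm farther back than shut.
Start: joints at [1.154, 0.628, 0.038, 1.517, -0.027, 0.996, -0.02], TCP at [0.223, -0.61, 0.231] pointing down, gripper open.
Joint ranges: [-3.06, 3.06], [-0.37, 2.12], [-1.25, 1.32], [0.18, 2.47], [-1.1, 4.24], [0.23, 1.98], [-2.94, 2.94]. Speed limits (rad/s): [2.57, 2.57, 3.14, 3.14, 3.14, 3.14, 3.14].

## Interface

Orientations are given as [roll, pitch, yaw] about the fixed x, y, z axes, in that order (R = Rz(yaw) Ry(pitch) Rx(roll)).
In Python, from station import bot gives the robot as it stands.
- The arm moves only by the shell command python3 -m pendant 'ROWS' [FORCE]. ROWS is JSON, a list of rows, each an object with "delta_pos": the shift along the world's x, y, z each as a share of 15 cm, from -1 to 1, a list of three; "yaw": the turn about the world's z as a share of 180 degrees, from -1 to 1; "fingers": the opening, from 0 (shut) to 1 (fully open). In form: [{"delta_pos": [x, y, z], "yaw": yaw, "fingers": fingers}, ...]. A call has 1 to 12 rows; each row is the pose to reach, as a shift and turn from the pose commanded when the call began, turning the shorter way round; what a row does not reach only later rows make up. A row lasts 1/8 s, in which the tool goes at most 62.5 mm and 10.7 degrees, less where a joint would pass 70% of its speed; a pose out of reach is approached as far as the arm can. A call with a number of a shift or a turn outside -1 to 1 is refused whole. A call with a gripper value outside its range is refused whole. The fingers move at their own pace and stop on an object; FORCE is the grip in N (left out, the last holds). Time passes only in rows, so rows that repeat a pose let the fingers close. It gives the time, the measured TCP pose, the force, the opening and the grip force at its end, in the units of the state.
- bot.sense(): the state, without advancing time (a new reading comes with each control period).
- bot.grab_frame(name): name is "side" or "top" or "wrist"; returns a dict with "frame" (420x560x3 uint8, blue, green, red), "depth" (420x560 float32, m along the optical axis (not along the pixel's ray), 0 where there is no reading), "camera_matrix" (3x3 intrinsics, pixels), "origin" and "attitude" of the camera in the world. Camera axes: x right, y down, z forward; pixel columns grow to the right and rows downward; lengths in m; the calibration is good to about 2 mm. The wrist camera is an equidistant fisheye: a pixel r from the principal point sees the ray r / f radians off the axis. A picture is of the moment at which its call begins.
- bot.close_job(): hands the job in; it is judged then, once.
The state is a dict: "t": time; "q": joint angles; "qvel": joint speeds; "tau": joint torques, N m; "tcp_pos": TCP position; "eef_rot": TCP orientation; "wrist_force": force on the tool from outside, world axes, zero at the start; "wrist_torque": the same for the moment, N m; "width": finger opening in m; "gripper_force": force on a finger pad.
Only numpy, scipy, OpenCV 4.12 (cv2) and the standard library are available. Lean on these libraries where they do the work, as an engineer would, in place of code of your own. Each camera call takes 0.05 s, during which the arm holds its last target. There are 200 camera calls.

## Task

Tip the lid of the parts tub up by its yellow tab so that it turns on its far edge, then lift it off and lay it flat on the middle of the green mat, tab up. Take the orange battery disc out of the tub and set it down flat in the middle of the rover's round red deck, then take the white sensor disc from the sloping stand and set it down flat and centred on top of the battery, blue spot up. Set things down gently, do not drop them, and leave the other things on the desk where they are.

Things in the scene. Friction and masses are not known exactly. Their poses are not given: they have to be found in the camera images.
- rover: Small two-wheeled rover chassis, fixed to the desk, 50 mm high: a round red deck 130 mm across, 5 mm thick, flat on top, with a white ring (76 mm outside, 68 mm inside) printed around its centre; metal block and two small wheels hidden below the deck. Origin: centre of its underside, on the desk; z up.
- deck (a point): Centre of the deck's flat top face, 50 mm above the desk.
- tub: Black open-topped parts tub, fixed to the desk: outside 96 mm (its x) by 152 mm (its y) by 40 mm high, walls 3.5 mm, floor 3.5 mm. Origin: centre of its underside; its x points away from the robot, within about 15 degrees. The battery lies inside, flat on the floor, within 8 mm of the middle.
- lid: Loose translucent pale lid, about 90 g, seated on the tub's rim: plate 100 (x) by 156 (y) by 4 mm. Origin: centre of the plate's underside, 40 mm above the desk when seated; axes as the tub's. A locating skirt reaches 4 mm below the plate, with about 3.5 mm play inside the tub's walls; on a flat surface the lid stands on this skirt. A yellow tab stands on it, see lid_tab.
- lid_tab (a point): Centre of the top of the lid's yellow upright tab, at (-45, 0, 36) mm in the lid's frame: the tab is at the lid's robot-side edge, 36 mm long (along x), 12 mm thick (along y), 32 mm high above the plate.
- lid_far_edge (a point): Middle of the lid's far edge, at (50, 0, 0) mm in the lid's frame, at the plate's underside: the lid turns on this edge when it is tipped.
- battery: Orange battery disc with a black top face and brass centre spot, 64 mm across, 28 mm thick, 110 to 220 g. Origin: centre of its underside; z up. It lies in the tub under the lid.
- stand: Fixed metal stand: base 110 by 90 by 10 mm with a sloping plate (52 mm wide, 86 mm long) whose face looks up and to +x of the stand (away from the robot), 35 degrees from level. Two rubber pegs (8 mm thick, 12 mm tall) hold the disc's lower edge, 35 degrees either side of its lowest point. Origin: centre of its underside; y level across the slope, x away from the robot within 18 degrees.
- cradle (a point): Point of the sloping face where the centre of the sensor's underside rests, 68 mm above the desk; its axes are the stand's. The disc sticks out 6 mm past the sloping plate on both sides, where there is free space for fingers.
- sensor: White sensor disc with a blue band round its side and a blue spot on its top face, 64 mm across, 28 mm thick, 90 to 180 g, lying loose on the sloping stand with its top face up the slope's normal. Origin: centre of its underside (the face against the slope); its z points out of the top face, so it starts 35 degrees from vertical.
- mat: Thin green mat fixed on the desk, 150 (x) by 190 (y) by 2 mm. Origin: centre of its underside.
- mouse: Black computer mouse 105 (x) by 62 by 32 mm; leave alone. Origin: centre of underside.
- wheel: Spare toy-car wheel lying flat, black tyre with blue spokes, 66 mm across, 26 mm thick; not part of the stack, leave alone. Origin: centre of underside.
- pliers: Pliers with yellow handles lying flat, about 165 mm long along their x, 14 mm thick; leave alone. Origin: under the pivot, handles to -x.
- screwdriver: Red-handled screwdriver lying, 170 mm long along its x, handle to -x; leave alone.
Mind the look-alikes: they are no part of the job. Several things have the shape of the rover; the one meant has the colours described above. There is more than one size of the sensor; the one meant has the size given above.

How it is judged:
By the outcome, as a careful person would: the job done as asked, in the order asked, and still so for the second after the job is handed in, with the robot touching nothing.
It also fails if it takes over 72 s, if anything falls off the work surface, if the arm or the gripper's body presses on something with over 40 N, if the wrist force passes 120 N, or if a joint passes its speed limit or range.

## Working session

There is one attempt and no reset: what is moved stays moved. The work goes in short steps, Python scripts to look and compute and a shell command to move; the robot and the scene stay as the last step left them, time stands still between calls to the robot, and variables do not carry over. Pictures are saved under pics/ and viewed, at most 10 in all, crops included, and the job is handed in when it is done.

```bash
ls; mkdir -p pics; python3 - <<'E'
from station import bot
import cv2,numpy as np,pickle
d={}
for n in ("top","side","wrist"):
    f=bot.grab_frame(n); d[n]=f; print(n,np.round(f["camera_matrix"],1).tolist(),np.round(f["origin"],3),np.round(f["attitude"],3).tolist())
pickle.dump(d,open("f0.pkl","wb"))
cv2.imwrite("pics/top0.png",d["top"]["frame"]);cv2.imwrite("pics/side0.png",d["side"]["frame"])
s=bot.sense();print(s["t"],s["tcp_pos"],s["eef_rot"],s["width"])
E
```

```text
pics
top [[473.0, 0.0, 279.3], [0.0, 473.0, 202.5], [0.0, 0.0, 1.0]] [0.416 0.091 1.429] [-3.067, 0.015, -1.573]
side [[427.3, 0.0, 279.1], [0.0, 427.3, 210.4], [0.0, 0.0, 1.0]] [0.171 0.729 0.856] [-2.396, -0.012, -2.624]
wrist [[325.2, 0.0, 282.5], [0.0, 325.2, 207.4], [0.0, 0.0, 1.0]] [ 0.295 -0.583  0.373] [2.835, 0.003, -1.22]
0.15 [ 0.2232348  -0.60996207  0.23061313] [-3.14016221e+00 -1.05309942e-06  3.50744787e-01] 0.08536926197317342
```

View pics/top0.png

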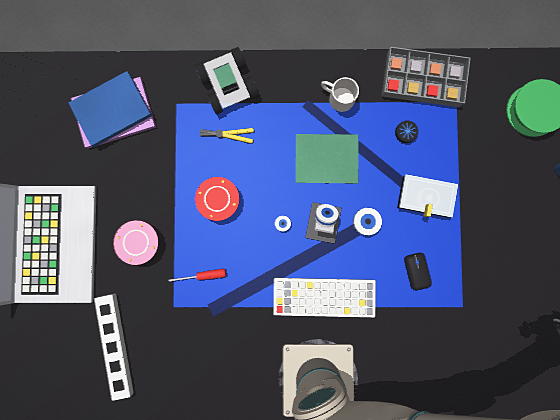

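View pics/side0.png

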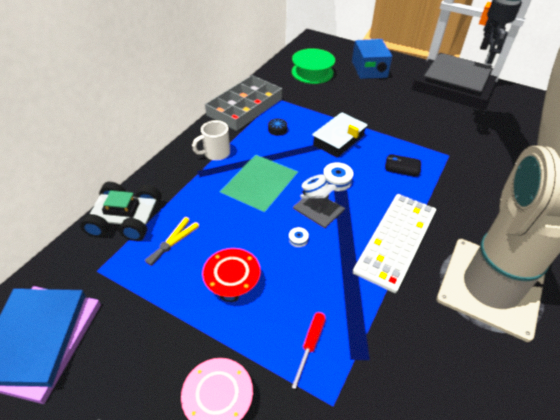

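The top view shows the red rover at (217,199), the tub with its lid at (428,196) and tab at (428,210). The mat is at (327,158) and the stand with the sensor at (326,214). Decoy discs are at (368,222) and (283,224). The side view agrees.

```bash
cat > h.py <<'E'
import numpy as np,cv2,pickle
from scipy.spatial.transform import Rotation as Ro
def R(f): return Ro.from_euler("xyz",f["attitude"]).as_matrix()
def ray(f,uv):
    K=np.array(f["camera_matrix"]); uv=np.atleast_2d(uv).astype(float)
    p=np.c_[(uv[:,0]-K[0,2])/K[0,0],(uv[:,1]-K[1,2])/K[1,1],np.ones(len(uv))]
    return p@R(f).T
def plane(f,uv,z):
    d=ray(f,uv); o=np.array(f["origin"]); return o+d*((z-o[2])/d[:,2])[:,None]
def cloud(f):
    h,w=f["depth"].shape; v,u=np.mgrid[:h,:w]
    return (np.array(f["origin"])+ray(f,np.c_[u.ravel(),v.ravel()])*f["depth"].reshape(-1,1)).reshape(h,w,3)
def mask(f,lo,hi,box=None):
    m=cv2.inRange(cv2.cvtColor(f["frame"],cv2.COLOR_BGR2HSV),np.array(lo),np.array(hi))
    if box: 
        k=np.zeros_like(m);x0,y0,x1,y1=box;k[y0:y1,x0:x1]=1;m=m*k
    return m
def big(m):
    c,_=cv2.findContours(m,cv2.RETR_EXTERNAL,cv2.CHAIN_APPROX_NONE); return max(c,key=cv2.contourArea)[:,0,:]
def rect(P): 
    r=cv2.minAreaRect((P[:,:2]*1000).astype(np.float32)); return np.round(r[0],1),np.round(r[1],1),round(r[2],1)
def circ(P):
    A=np.c_[2*P[:,:2],np.ones(len(P))]; s=np.linalg.lstsq(A,(P[:,:2]**2).sum(1),rcond=None)[0]
    return np.round(s[:2],4),round(float(np.sqrt(s[2]+s[0]**2+s[1]**2)),4)
E
python3 - <<'E'
from h import *
d=pickle.load(open("f0.pkl","rb"));f=d["top"];C=cloud(f)
def hts(n,c): print(n,"z(depth)",np.round(np.median(C[c[:,1].min():c[:,1].max(),c[:,0].min():c[:,0].max(),2]),4))
c=big(mask(f,(0,120,100),(8,255,255),(185,165,250,230)));hts("rover",c);print(circ(plane(f,c,.05)))
c=big(mask(f,(50,60,40),(85,255,255),(285,125,370,190)));hts("mat",c);print(rect(plane(f,c,.002)))
c=big(mask(f,(0,0,150),(179,60,255),(390,165,470,225)));hts("lid",c);print(rect(plane(f,c,.044)))
c=big(mask(f,(22,120,100),(35,255,255),(410,190,445,225)));hts("tab",c);print(rect(plane(f,c,.076)),c.min(0),c.max(0))
g=d["side"];c2=big(mask(g,(22,120,100),(35,255,255),(340,115,370,145)));print(c2.min(0),c2.max(0))
G=cloud(g)
# sensor: white/blue region in depth
for n,F,CC,b in(("top",f,C,(300,195,350,245)),("side",g,G,(295,165,330,200))):
    P=CC[b[1]:b[3],b[0]:b[2]].reshape(-1,3);col=F["frame"][b[1]:b[3],b[0]:b[2]].reshape(-1,3)
    s=(P[:,2]>.055)&(col.min(1)>150);Q=P[s];print(n,len(Q),Q.mean(0).round(4),Q.min(0).round(4),Q.max(0).round(4))
    m=Q.mean(0)
    n_=np.linalg.svd(Q-m)[2][2];print(n_.round(3),np.degrees(np.arccos(abs(n_[2]))).round(1))
c=big(mask(f,(0,0,60),(179,60,130),(300,195,345,245)));print("stand",rect(plane(f,c,.01)))
for b in((352,205,384,238),(272,214,294,234)):
  c=big(mask(f,(0,0,150),(179,60,255),b));print("disc",circ(plane(f,c,.028)));hts('',c)
for n,F in d.items(): cv2.imwrite(f"pics/c_{n}.png",0*F["frame"]) if 0 else None
a=cv2.resize(f["frame"][150:250,290:470],None,fx=4,fy=4,interpolation=cv2.INTER_CUBIC);cv2.imwrite("pics/crop1.png",a)
b=cv2.resize(g["frame"][100:230,270:400],None,fx=4,fy=4,interpolation=cv2.INTER_CUBIC);cv2.imwrite("pics/crop2.png",b)
E
```

```text
rover z(depth) 0.0495
(array([0.5321, 0.2941]), 0.0623)
mat z(depth) 0.0021
(array([658.4, -32.5]), array([186. , 147.6]), 89.7)
lid z(depth) 0.0429
(array([ 539.4, -325.2]), array([154.9,  99.3]), 78.9)
tab z(depth) 0.0717
(array([ 494.8, -312.3]), array([17.6, 36.2]), 80.5) [424 204] [431 216]
[348 125] [358 137]
top 375 [ 0.4695 -0.0188  0.1051] [ 0.4162 -0.0563  0.0699] [0.5131 0.0911 1.4287]
[ 0.207  0.976 -0.073] 85.8
side 375 [ 0.4677 -0.0085  0.0924] [ 0.1712 -0.0556  0.0553] [0.5112 0.7289 0.8564]
[-0.315  0.59  -0.744] 41.9
stand (array([461.9, -19.4]), array([ 89.6, 107.9]), 78.8)
disc (array([ 0.4652, -0.1487]), 0.0396)
 z(depth) 0.0353
disc (array([0.4596, 0.1022]), 0.0221)
 z(depth) 0.02
```

View pics/crop1.png

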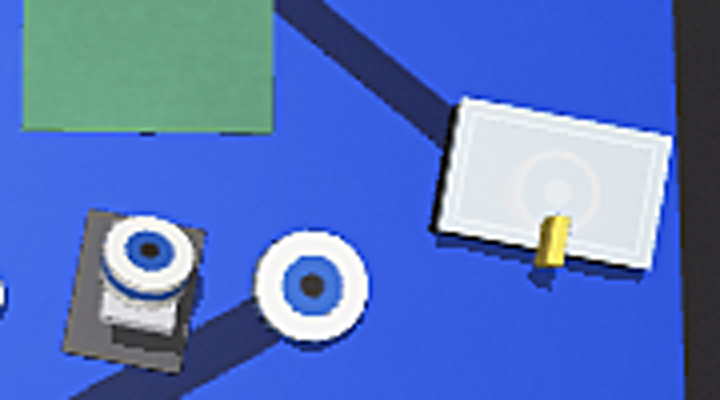

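The crop shows the lid with its ghosted battery at (558,190) and tab at (552,242), the sensor on the stand with its spot at (149,250), and the larger decoy at (312,286). The lid and stand are both turned about -11°. The tool only points down, so I'll let the lid pivot in the grip. First I'll move over the tab.

```bash
python3 -m pendant '[{"delta_pos":[1,1,0],"yaw":-0.173,"fingers":0.5},{"delta_pos":[1,1,0],"yaw":-0.173,"fingers":0.5},{"delta_pos":[1,1,0],"yaw":-0.173,"fingers":0.5},{"delta_pos":[1,1,0],"yaw":-0.173,"fingers":0.5},{"delta_pos":[1,1,0],"yaw":-0.173,"fingers":0.5}]' 20
python3 - <<'E'
from h import *
d=pickle.load(open("f0.pkl","rb"));f=d["top"];g=d["side"]
for F,b in((f,(312,200,342,224)),(g,(300,165,332,200))):
    m=mask(F,(95,80,60),(125,255,230),b)
    C=cloud(F)
    m[(C[...,2]<.075)]=0; k=big(m); M=cv2.moments(k); uv=[M["m10"]/M["m00"],M["m01"]/M["m00"]];print(uv,k.min(0),k.max(0),plane(F,uv,.0909).round(4))
# white top face ellipse, top view
m=mask(f,(0,0,190),(179,50,255),(310,198,345,232));C=cloud(f);m[C[...,2]<.07]=0
k=big(m);e=cv2.fitEllipse(k);print(e,plane(f,e[0],.0909).round(4))
# tab via side view
c=big(mask(g,(22,120,100),(35,255,255),(340,115,370,145)));M=cv2.moments(c);print("tab side",plane(g,[M["m10"]/M["m00"],M["m01"]/M["m00"]],.06).round(4))
E
```

```text
t: 0.78
tcp_pos: [0.3757, -0.4581, 0.231]
eef_rot: [-3.14, -0.0, -0.187]
wrist_force: [-1.1, -0.4, -0.5]
width: 0.0427
gripper_force: 0.0
[326.98809523809524, 212.28968253968253] [321 208] [333 217] [[ 0.488  -0.0244  0.0909]]
[316.5394736842105, 187.31578947368422] [305 180] [327 192] [[ 0.4691 -0.0087  0.0909]]
((326.6142578125, 213.0234375), (17.769229888916016, 21.33625030517578), 101.47504425048828) [[ 0.4859 -0.0233  0.0909]]
tab side [[ 0.4944 -0.319   0.06  ]]
```

```bash
python3 -m pendant '[{"delta_pos":[0.81,0.955,-0.6],"yaw":0,"fingers":0.5},{"delta_pos":[0.81,0.955,-0.6],"yaw":0,"fingers":0.5},{"delta_pos":[0.81,0.955,-0.6],"yaw":0,"fingers":0.5},{"delta_pos":[0.81,0.955,-0.6],"yaw":0,"fingers":0.5},{"delta_pos":[0.81,0.955,-0.6],"yaw":0,"fingers":0.5},{"delta_pos":[0.81,0.955,-0.6],"yaw":0,"fingers":0.5},{"delta_pos":[0.81,0.955,-0.6],"yaw":0,"fingers":0.5}]' 20
python3 - <<'E'
from station import bot
import cv2,pickle,numpy as np
f=bot.grab_frame("wrist");pickle.dump(f,open("w1.pkl","wb"));cv2.imwrite("pics/w1.png",f["frame"])
E
```

```text
t: 1.65
tcp_pos: [0.4937, -0.3199, 0.1423]
eef_rot: [3.14, -0.001, -0.197]
wrist_force: [0.4, 0.2, -0.3]
width: 0.0427
gripper_force: 0.0
```

View pics/w1.png

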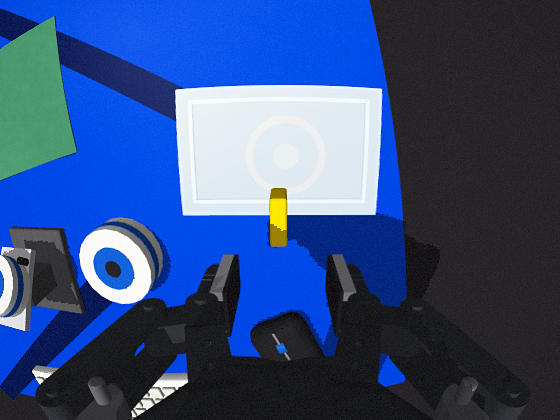

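The wrist view shows the tab at column 278 between the pads (column 283), with the lid square to the gripper. I'll go down and grip lightly.

```bash
python3 -m pendant '[{"delta_pos":[0,0,-0.4],"yaw":0,"fingers":0.5},{"delta_pos":[0,0,-0.6],"yaw":0,"fingers":0.5},{"delta_pos":[0,0,-0.6],"yaw":0,"fingers":0.5},{"delta_pos":[0,0,-0.6],"yaw":0,"fingers":0},{"delta_pos":[0,0,-0.6],"yaw":0,"fingers":0},{"delta_pos":[0,0,-0.6],"yaw":0,"fingers":0},{"delta_pos":[0,0,-0.6],"yaw":0,"fingers":0},{"delta_pos":[0,0,-0.6],"yaw":0,"fingers":0},{"delta_pos":[0,0,-0.6],"yaw":0,"fingers":0}]' 20
```

```text
t: 2.82
tcp_pos: [0.496, -0.3182, 0.0532]
eef_rot: [3.14, -0.003, -0.193]
wrist_force: [-1.3, -1.1, 6.8]
width: 0.0117
gripper_force: 24.7
```

```bash
python3 -m pendant '[{"delta_pos":[0.02,-0.004,0.053],"yaw":0,"fingers":0},{"delta_pos":[0.02,-0.004,0.053],"yaw":0,"fingers":0},{"delta_pos":[0.046,-0.009,0.107],"yaw":0,"fingers":0},{"delta_pos":[0.046,-0.009,0.107],"yaw":0,"fingers":0},{"delta_pos":[0.075,-0.015,0.157],"yaw":0,"fingers":0},{"delta_pos":[0.075,-0.015,0.157],"yaw":0,"fingers":0},{"delta_pos":[0.109,-0.021,0.203],"yaw":0,"fingers":0},{"delta_pos":[0.109,-0.021,0.203],"yaw":0,"fingers":0},{"delta_pos":[0.146,-0.029,0.247],"yaw":0,"fingers":0},{"delta_pos":[0.188,-0.037,0.288],"yaw":0,"fingers":0},{"delta_pos":[0.188,-0.037,0.288],"yaw":0,"fingers":0},{"delta_pos":[0.188,-0.037,0.288],"yaw":0,"fingers":0}]' 20
python3 - <<'E'
from station import bot
import cv2,pickle,numpy as np
f=bot.grab_frame("side");pickle.dump(f,open("s2.pkl","wb"));w=bot.grab_frame("wrist")["frame"]
cv2.imwrite("pics/s2.png",np.hstack([cv2.resize(f["frame"][70:200,270:410],(420,390)),cv2.resize(w[80:400,120:460],(380,390))]))
E
```

```text
t: 4.32
tcp_pos: [0.5229, -0.3226, 0.0944]
eef_rot: [-3.142, 0.0, -0.193]
wrist_force: [0.3, 0.1, -1.0]
width: 0.0116
gripper_force: 23.6
```

View pics/s2.png

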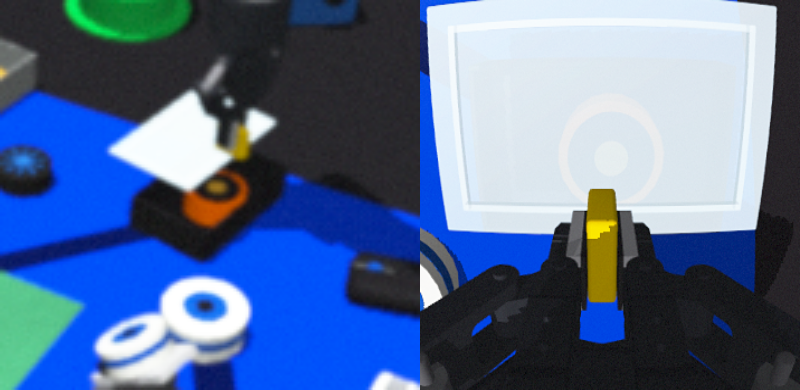

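The side view shows the lid at (190,140), well above the tub and looking level, with the battery visible at (215,205). I'll measure its tilt.

```bash
python3 - <<'E'
from h import *
from station import bot
for n in("side","top"):
    f=bot.grab_frame(n);C=cloud(f);F=f["frame"]
    s=(C[...,0]>.45)&(C[...,0]<.68)&(C[...,1]>-.45)&(C[...,1]<-.2)&(C[...,2]>.043)&(C[...,2]<.2)&(F.min(2)>150)
    P=C[s];m=np.median(P,0)
    for _ in range(5):
        A=np.c_[P[:,:2]-m[:2],np.ones(len(P))];c=np.linalg.lstsq(A,P[:,2],rcond=None)[0];r=abs(A@c-P[:,2]);P=P[r<max(.003,1.5*np.median(r))]
    print(n,len(P),m.round(3),c.round(3),P[:,2].min(),P[:,2].max())
E
```

```text
side 515 [ 0.571 -0.306  0.086] [-0.024  0.011  0.086] 0.08253193604876297 0.09017397636727875
top 673 [ 0.585 -0.3    0.085] [-0.028  0.013  0.085] 0.08064660001639279 0.08909371403129818
```

The lid came up level because the grip held the moment. I'll set it back and retry with a much lighter squeeze so it can pivot.

```bash
python3 -m pendant '[{"delta_pos":[-0.146,0.029,-0.2],"yaw":0,"fingers":0},{"delta_pos":[-0.188,0.037,-0.25],"yaw":0,"fingers":0},{"delta_pos":[-0.188,0.037,-0.27],"yaw":0,"fingers":0},{"delta_pos":[-0.188,0.037,-0.29],"yaw":0,"fingers":0},{"delta_pos":[-0.188,0.037,-0.29],"yaw":0,"fingers":0}]' 20
python3 -m pendant '[{"delta_pos":[0,0,0],"yaw":0,"fingers":0.13},{"delta_pos":[0,0,0],"yaw":0,"fingers":0.13},{"delta_pos":[0,0,0],"yaw":0,"fingers":0.13}]' 20
python3 -m pendant '[{"delta_pos":[0,0,0],"yaw":0,"fingers":0.136},{"delta_pos":[0,0,0],"yaw":0,"fingers":0.136},{"delta_pos":[0,0,0],"yaw":0,"fingers":0.136}]' 20
```

```text
t: 5.15
tcp_pos: [0.4957, -0.3176, 0.0531]
eef_rot: [3.141, -0.001, -0.193]
wrist_force: [-4.2, 1.6, 11.2]
width: 0.0115
gripper_force: 25.3
t: 5.52
tcp_pos: [0.4957, -0.3176, 0.0532]
eef_rot: [3.141, -0.002, -0.193]
wrist_force: [-3.4, 1.3, 11.2]
width: 0.0121
gripper_force: 25.3
t: 5.9
tcp_pos: [0.4957, -0.3176, 0.0531]
eef_rot: [3.141, -0.001, -0.192]
wrist_force: [-3.8, 1.4, 11.2]
width: 0.0118
gripper_force: 17.3
```

```bash
python3 -m pendant '[{"delta_pos":[0,0,0.01],"yaw":0,"fingers":0.141},{"delta_pos":[0,0,0.01],"yaw":0,"fingers":0.141}]' 20
python3 -m pendant '[{"delta_pos":[0,0,0],"yaw":0,"fingers":0.144},{"delta_pos":[0,0,0],"yaw":0,"fingers":0.144}]' 20
```

```text
t: 6.15
tcp_pos: [0.496, -0.3176, 0.0531]
eef_rot: [3.141, -0.002, -0.192]
wrist_force: [0.2, -0.5, 0.3]
width: 0.0122
gripper_force: 0.2
t: 6.4
tcp_pos: [0.495, -0.3173, 0.0524]
eef_rot: [3.141, -0.0, -0.193]
wrist_force: [-0.5, -0.5, 0.7]
width: 0.0125
gripper_force: 0.2
```

```bash
python3 -m pendant '[{"delta_pos":[0,0,0],"yaw":0,"fingers":0.139},{"delta_pos":[0,0,0],"yaw":0,"fingers":0.139}]' 20
python3 -m pendant '[{"delta_pos":[0,0,0],"yaw":0,"fingers":0.138},{"delta_pos":[0,0,0],"yaw":0,"fingers":0.138}]' 20
```

```text
t: 6.65
tcp_pos: [0.4949, -0.3172, 0.0524]
eef_rot: [-3.142, 0.0, -0.193]
wrist_force: [0.3, -0.2, -0.8]
width: 0.0121
gripper_force: 3.2
t: 6.9
tcp_pos: [0.4948, -0.3171, 0.0524]
eef_rot: [-3.141, 0.0, -0.193]
wrist_force: [-0.1, -0.5, -0.5]
width: 0.0117
gripper_force: 5.2
```

```bash
cat > tilt.py <<'E'
from h import *
from station import bot
f=bot.grab_frame("top");C=cloud(f);F=f["frame"]
s=(C[...,0]>.45)&(C[...,0]<.68)&(C[...,1]>-.45)&(C[...,1]<-.2)&(C[...,2]>.03)&(C[...,2]<.2)&(F.min(2)>150)
P=C[s];m=np.median(P,0)
for _ in range(5):
    A=np.c_[P[:,:2]-m[:2],np.ones(len(P))];c=np.linalg.lstsq(A,P[:,2],rcond=None)[0];r=abs(A@c-P[:,2]);P=P[r<max(.003,1.5*np.median(r))]
print(len(P),m.round(3),c.round(3),"tilt",np.degrees(np.arctan(np.hypot(*c[:2]))).round(1),P[:,2].min(),P[:,2].max(),P[:,0].max())
E
python3 -m pendant '[{"delta_pos":[0.005,-0.001,0.02],"yaw":0,"fingers":0.139},{"delta_pos":[0.02,-0.004,0.053],"yaw":0,"fingers":0.139},{"delta_pos":[0.03,-0.006,0.08],"yaw":0,"fingers":0.139},{"delta_pos":[0.046,-0.009,0.107],"yaw":0,"fingers":0.139},{"delta_pos":[0.06,-0.012,0.13],"yaw":0,"fingers":0.139},{"delta_pos":[0.06,-0.012,0.13],"yaw":0,"fingers":0.139}]' 20; python3 tilt.py
```

```text
t: 7.65
tcp_pos: [0.5043, -0.3191, 0.0724]
eef_rot: [3.141, -0.001, -0.193]
wrist_force: [-0.6, 0.5, -0.2]
width: 0.0118
gripper_force: 5.2
701 [ 0.568 -0.299  0.064] [-0.022 -0.001  0.064] tilt 1.2 0.06037127541510112 0.0676860159475694 0.6085558274764071
```

```bash
python3 -m pendant '[{"delta_pos":[-0.046,0.009,-0.08],"yaw":0,"fingers":0.139},{"delta_pos":[-0.06,0.012,-0.11],"yaw":0,"fingers":0.139},{"delta_pos":[-0.06,0.012,-0.13],"yaw":0,"fingers":0.139},{"delta_pos":[-0.06,0.012,-0.13],"yaw":0,"fingers":0.139},{"delta_pos":[-0.06,0.012,-0.13],"yaw":0,"fingers":0.3},{"delta_pos":[-0.06,0.012,-0.13],"yaw":0,"fingers":0.3},{"delta_pos":[-0.204,0.04,-0.09],"yaw":0,"fingers":0.3},{"delta_pos":[-0.204,0.04,-0.09],"yaw":0,"fingers":0.3},{"delta_pos":[-0.204,0.04,-0.09],"yaw":0,"fingers":0.138},{"delta_pos":[-0.204,0.04,-0.09],"yaw":0,"fingers":0.138},{"delta_pos":[-0.204,0.04,-0.09],"yaw":0,"fingers":0.138}]' 20; python3 tilt.py
```

```text
t: 9.07
tcp_pos: [0.4743, -0.3133, 0.0587]
eef_rot: [3.141, -0.002, -0.192]
wrist_force: [1.1, -0.4, 2.1]
width: 0.0121
gripper_force: 4.2
849 [ 0.552 -0.308  0.044] [-0.033  0.007  0.044] tilt 1.9 0.039920056806793 0.04864608022963579 0.5997736775202106
```

```bash
python3 -m pendant '[{"delta_pos":[0.01,-0.002,0.03],"yaw":0,"fingers":0.138},{"delta_pos":[0.02,-0.004,0.06],"yaw":0,"fingers":0.138},{"delta_pos":[0.035,-0.007,0.09],"yaw":0,"fingers":0.138},{"delta_pos":[0.05,-0.01,0.12],"yaw":0,"fingers":0.138},{"delta_pos":[0.065,-0.013,0.15],"yaw":0,"fingers":0.138},{"delta_pos":[0.065,-0.013,0.15],"yaw":0,"fingers":0.138}]' 20; python3 tilt.py
```

```text
t: 9.88
tcp_pos: [0.4836, -0.3151, 0.0815]
eef_rot: [3.141, -0.001, -0.193]
wrist_force: [0.3, 0.5, -1.0]
width: 0.0118
gripper_force: 4.0
774 [ 0.554 -0.306  0.052] [-0.254  0.048  0.053] tilt 14.5 0.0400593831712428 0.06870041395908633 0.6023448205776049
```

Now it tips, at 14.5° on the far edge. I'll continue the arc, then tighten.

```bash
python3 -m pendant '[{"delta_pos":[0.025,-0.005,0.035],"yaw":0,"fingers":0.138},{"delta_pos":[0.05,-0.01,0.07],"yaw":0,"fingers":0.138},{"delta_pos":[0.075,-0.015,0.105],"yaw":0,"fingers":0.138},{"delta_pos":[0.1,-0.02,0.135],"yaw":0,"fingers":0.138},{"delta_pos":[0.13,-0.026,0.17],"yaw":0,"fingers":0.138},{"delta_pos":[0.162,-0.032,0.2],"yaw":0,"fingers":0.138},{"delta_pos":[0.162,-0.032,0.2],"yaw":0,"fingers":0.138}]' 20; python3 tilt.py;  python3 -m pendant '[{"delta_pos":[0,0,0],"yaw":0,"fingers":0},{"delta_pos":[0,0,0],"yaw":0,"fingers":0},{"delta_pos":[0,0,0],"yaw":0,"fingers":0}]' 60
```

```text
t: 10.8
tcp_pos: [0.5082, -0.3199, 0.1114]
eef_rot: [3.141, -0.001, -0.192]
wrist_force: [-0.1, 0.5, -0.4]
width: 0.0117
gripper_force: 3.9
574 [ 0.565 -0.295  0.06 ] [-0.641  0.124  0.063] tilt 33.1 0.03792430000477043 0.09689094903259154 0.6055283884346363
t: 11.22
tcp_pos: [0.5074, -0.3197, 0.111]
eef_rot: [3.142, -0.0, -0.193]
wrist_force: [0.9, -0.2, 0.3]
width: 0.0101
gripper_force: 58.6
```

It's tipped to 33° on the far edge and gripped. Next I'll lift it off and carry it to the mat.

```bash
python3 -m pendant '[{"delta_pos":[0,0,0.2],"yaw":0,"fingers":0},{"delta_pos":[0.1,0,0.4],"yaw":0,"fingers":0},{"delta_pos":[0.4,0.2,0.45],"yaw":0.03,"fingers":0},{"delta_pos":[0.7,0.5,0.45],"yaw":0.06,"fingers":0},{"delta_pos":[0.83,0.8,0.45],"yaw":0.06,"fingers":0},{"delta_pos":[0.83,1,0.45],"yaw":0.06,"fingers":0},{"delta_pos":[0.83,1,0.45],"yaw":0.06,"fingers":0}]' 60;  python3 -m pendant '[{"delta_pos":[0,0.3,0],"yaw":0,"fingers":0},{"delta_pos":[0,0.6,0],"yaw":0,"fingers":0},{"delta_pos":[0,0.9,-0.1],"yaw":0,"fingers":0},{"delta_pos":[0,0.91,-0.3],"yaw":0,"fingers":0},{"delta_pos":[0,0.91,-0.4],"yaw":0,"fingers":0},{"delta_pos":[0,0.91,-0.4],"yaw":0,"fingers":0},{"delta_pos":[0,0.91,-0.4],"yaw":0,"fingers":0}]' 60
cat > tilt2.py <<'E'
from h import *
from station import bot
f=bot.grab_frame("top");C=cloud(f);F=f["frame"]
s=(C[...,0]>.55)&(C[...,0]<.8)&(C[...,1]>-.15)&(C[...,1]<.1)&(C[...,2]>-.01)&(C[...,2]<.2)&(F.min(2)>150)
P=C[s];m=np.median(P,0)
for _ in range(5):
    A=np.c_[P[:,:2]-m[:2],np.ones(len(P))];c=np.linalg.lstsq(A,P[:,2],rcond=None)[0];r=abs(A@c-P[:,2]);P=P[r<max(.003,1.5*np.median(r))]
print(len(P),m.round(3),c.round(3),"tilt",np.degrees(np.arctan(np.hypot(*c[:2]))).round(1),P.min(0),P.max(0),rect(P))
E
python3 tilt2.py
```

```text
t: 12.1
tcp_pos: [0.6319, -0.1654, 0.1779]
eef_rot: [-3.139, 0.002, 0.001]
wrist_force: [0.3, -0.2, -1.7]
width: 0.0102
gripper_force: 58.7
t: 12.98
tcp_pos: [0.6325, -0.0349, 0.1194]
eef_rot: [3.141, -0.001, -0.006]
wrist_force: [0.2, 0.2, 0.0]
width: 0.0101
gripper_force: 58.7
265 [0.687 0.021 0.069] [-0.637 -0.003  0.068] tilt 32.5 [ 0.63268435 -0.01849289  0.04658114] [0.71657566 0.04266307 0.10196911] (array([675. ,  11.9]), array([59.5, 83. ]), 88.3)
```

```bash
python3 -m pendant '[{"delta_pos":[-0.04,0.005,-0.15],"yaw":0,"fingers":0},{"delta_pos":[-0.04,0.005,-0.25],"yaw":0,"fingers":0},{"delta_pos":[-0.04,0.005,-0.27],"yaw":0,"fingers":0},{"delta_pos":[-0.04,0.005,-0.27],"yaw":0,"fingers":0}]' 60; python3 tilt2.py
python3 -m pendant '[{"delta_pos":[0,0,0],"yaw":0,"fingers":0},{"delta_pos":[-0.01,0,-0.03],"yaw":0,"fingers":0},{"delta_pos":[-0.03,0,-0.04],"yaw":0,"fingers":0.12},{"delta_pos":[-0.05,0,-0.06],"yaw":0,"fingers":0.12}]' 20; python3 tilt2.py
```

```text
t: 13.52
tcp_pos: [0.6264, -0.0326, 0.0783]
eef_rot: [3.141, -0.001, -0.004]
wrist_force: [0.3, -1.2, -0.5]
width: 0.0106
gripper_force: 58.8
211 [0.679 0.024 0.029] [-0.691 -0.016  0.029] tilt 34.7 [ 0.63393767 -0.01565495  0.00477046] [0.71036695 0.04499937 0.05988358] (array([672. ,  14.9]), array([60.7, 76.4]), 89.6)
t: 14.08
tcp_pos: [0.6195, -0.0325, 0.0696]
eef_rot: [3.141, -0.003, -0.004]
wrist_force: [1.4, -0.2, 1.9]
width: 0.0103
gripper_force: 46.8
207 [0.676 0.022 0.024] [-0.589 -0.027  0.025] tilt 30.5 [ 0.63572075 -0.01598147  0.00170807] [0.71086178 0.04494382 0.04903087] (array([673.6,  13.9]), array([74.8, 61. ]), 0.9)
```

```bash
python3 -m pendant '[{"delta_pos":[-0.045,0,-0.05],"yaw":0,"fingers":0.12},{"delta_pos":[-0.09,0,-0.1],"yaw":0,"fingers":0.12},{"delta_pos":[-0.115,0,-0.14],"yaw":0,"fingers":0.12},{"delta_pos":[-0.14,0,-0.18],"yaw":0,"fingers":0.12},{"delta_pos":[-0.155,0,-0.21],"yaw":0,"fingers":0.12},{"delta_pos":[-0.17,0,-0.24],"yaw":0,"fingers":0.12},{"delta_pos":[-0.183,0,-0.27],"yaw":0,"fingers":0.12},{"delta_pos":[-0.183,0,-0.27],"yaw":0,"fingers":0.12}]' 20; python3 tilt2.py
```

```text
t: 15.12
tcp_pos: [0.5906, -0.0324, 0.0281]
eef_rot: [-3.142, 0.001, -0.004]
wrist_force: [-1.1, 0.8, 2.3]
width: 0.0107
gripper_force: 42.8
331 [0.666 0.016 0.011] [-0.117 -0.01   0.012] tilt 6.7 [ 0.60993927 -0.10953577  0.00408101] [0.7102762  0.04513977 0.0204255 ] (array([662. , -33.4]), array([100.1, 155. ]), 1.7)
```

```bash
python3 -m pendant '[{"delta_pos":[-0.01,0,-0.03],"yaw":0,"fingers":0.12},{"delta_pos":[-0.02,0,-0.05],"yaw":0,"fingers":0.12},{"delta_pos":[-0.02,0,-0.06],"yaw":0,"fingers":0.12},{"delta_pos":[-0.02,0,-0.06],"yaw":0,"fingers":0.12}]' 20; python3 tilt2.py
```

```text
t: 15.68
tcp_pos: [0.5883, -0.0324, 0.0212]
eef_rot: [-3.141, -0.001, -0.004]
wrist_force: [-5.4, 0.6, 16.7]
width: 0.0103
gripper_force: 43.4
385 [0.669 0.015 0.011] [-0.026 -0.021  0.011] tilt 1.9 [ 0.61083288 -0.10910524  0.00711232] [0.70941337 0.04524409 0.01548714] (array([659.8, -31.7]), array([154.3,  98.5]), 89.8)
```

The lid is flat and centred at (660, -32) mm. I'll release it and look at the battery.

```bash
python3 -m pendant '[{"delta_pos":[0.01,0,0.02],"yaw":0,"fingers":0.2},{"delta_pos":[0.01,0,0.02],"yaw":0,"fingers":0.3},{"delta_pos":[0.01,0,0.02],"yaw":0,"fingers":0.3},{"delta_pos":[0,0,0.3],"yaw":0,"fingers":0.4},{"delta_pos":[0,0,0.7],"yaw":0,"fingers":0.6},{"delta_pos":[0,-0.4,1],"yaw":-0.06,"fingers":1},{"delta_pos":[-0.2,-0.8,1],"yaw":-0.06,"fingers":1},{"delta_pos":[-0.33,-1,1],"yaw":-0.06,"fingers":1},{"delta_pos":[-0.33,-1,1],"yaw":-0.06,"fingers":1}]' 20; python3 - <<'E'
from h import *
from station import bot
f=bot.grab_frame("top");w=bot.grab_frame("wrist")
# lid
m=mask(f,(0,0,150),(179,60,255),(285,125,370,195));print("lid",rect(plane(f,big(m),.010)))
M=mask(f,(5,120,60),(22,255,255),(390,165,470,225));k=np.argwhere(M)
print("orange px",len(k),k.min(0) if len(k) else "")
C=cloud(f);P=C[165:225,390:470].reshape(-1,3);col=cv2.cvtColor(f["frame"],cv2.COLOR_BGR2HSV)[165:225,390:470].reshape(-1,3)
s=(P[:,2]>.022)&(P[:,2]<.037)&(P[:,0]>.45)&(P[:,0]<.62)&(P[:,1]<-.25)&(P[:,1]>-.40);Q=P[s];h=cv2.convexHull((Q[:,:2]*1000).astype(np.float32))[:,0];print("depth disc",len(Q),cv2.minEnclosingCircle(h),Q.mean(0))
im=np.hstack([cv2.resize(f["frame"][150:240,380:480],(400,360)),cv2.resize(f["frame"][110:200,280:380],(400,360))]);cv2.imwrite("pics/b.png",im)
pickle.dump((f,w),open("b.pkl","wb"))
E
```

```text
t: 16.85
tcp_pos: [0.5354, -0.1878, 0.1696]
eef_rot: [3.139, 0.001, -0.201]
wrist_force: [-0.4, -0.2, -0.4]
width: 0.0857
gripper_force: 0.0
lid (array([659.9, -32.9]), array([156.8,  97.9]), 89.7)
orange px 0 
depth disc 1 ((514.0385131835938, -398.74029541015625), 9.999999747378752e-05) [ 0.51403848 -0.3987403   0.03650145]
```

View pics/b.png

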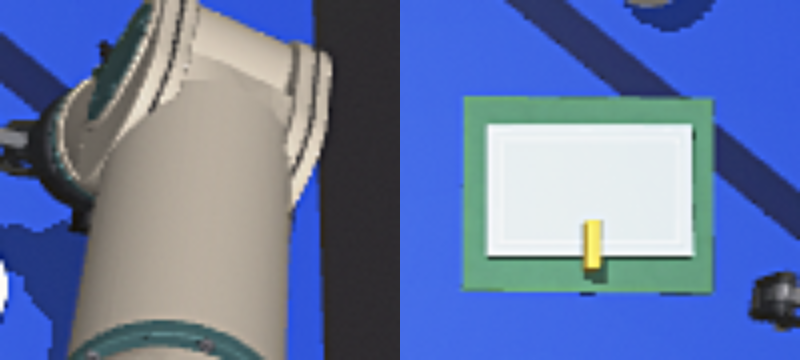

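The lid lies centred on the mat, tab toward the robot at (593,245). The arm hides the tub from the top camera, so I'll measure the battery with the wrist and side views.

```bash
cat >> h.py <<'E'
def fray(f,uv):
    K=np.array(f["camera_matrix"]);uv=np.atleast_2d(uv).astype(float)
    d=(uv-K[:2,2])/K[0,0];r=np.hypot(*d.T);k=np.sin(r)/np.maximum(r,1e-9)
    return np.c_[d*k[:,None],np.cos(r)]@R(f).T
def fplane(f,uv,z):
    d=fray(f,uv);o=np.array(f["origin"]);return o+d*((z-o[2])/d[:,2])[:,None]
E
python3 - <<'E'
from h import *
from station import bot
f,w=pickle.load(open("b.pkl","rb"))
s=bot.grab_frame("side")
m=mask(s,(5,100,60),(25,255,255),(300,100,370,160));k=np.argwhere(m);print("side orange/brass",len(k),k.min(0) if len(k) else 0,k.max(0) if len(k) else 0)
cv2.imwrite("pics/b2.png",np.hstack([cv2.resize(w["frame"],(480,360)),cv2.resize(s["frame"][100:160,300:360],(320,360))]))
E
```

```text
side orange/brass 343 [125 330] [145 353]
```

View pics/b2.png

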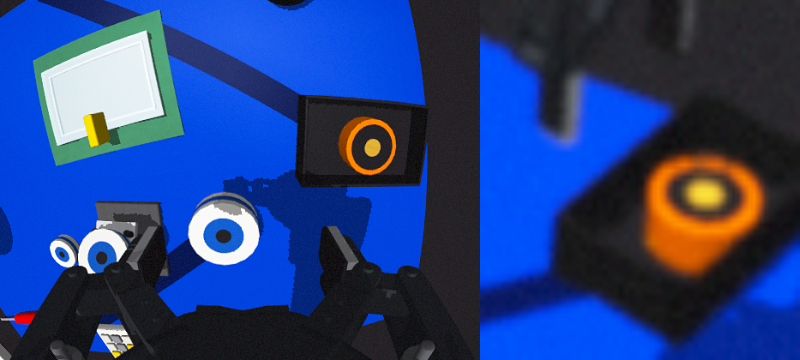

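The wrist view shows the battery spot at (372,147), equal to (434,171) in full frame, and the side view shows it at (705,195) in the crop.

```bash
python3 - <<'E'
from h import *
from station import bot
f,w=pickle.load(open("b.pkl","rb"));s=bot.grab_frame("side")
def cen(m):
    k=big(m);M=cv2.moments(k);return np.array([M["m10"]/M["m00"],M["m01"]/M["m00"]]),M["m00"]
c,a=cen(mask(w,(18,80,80),(32,255,255),(410,150,460,195)));print("wrist",c,a,fplane(w,c,.0315))
c,a=cen(mask(s,(18,80,80),(32,255,255),(328,122,356,147)));print("side",c,a,plane(s,c,.0315))
# calibrate wrist/side vs top with the lid tab... big decoy spot at z .035? and sensor spot
m=mask(w,(0,0,150),(179,60,255),(215,220,305,310));k=big(m);print("decoy wrist",circ(fplane(w,k,.035)))
m=mask(f,(0,0,150),(179,60,255),(352,205,384,238));k=big(m);print("decoy top",circ(plane(f,k,.035)))
m=mask(s,(0,0,150),(179,60,255),(320,160,360,192));k=big(m);print("decoy side",circ(plane(s,k,.035)))
# tub corners in wrist: dark rect
hs=cv2.cvtColor(w["frame"],cv2.COLOR_BGR2GRAY)
c,a=cen(mask(w,(95,80,60),(125,255,230),(98,265,145,312)));print("sensor spot wrist",c,a,fplane(w,c,.0909))
print(bot.sense()["tcp_pos"])
E
```

```text
wrist [434.11207395 171.97515887] 288.5 [[ 0.53148959 -0.32825049  0.0315    ]]
side [341.66666667 131.75757576] 27.5 [[ 0.53520545 -0.33351603  0.0315    ]]
decoy wrist (array([ 0.4633, -0.1464]), 0.04)
decoy top (array([ 0.4648, -0.1475]), 0.0393)
decoy side (array([ 0.4654, -0.1293]), 0.0495)
sensor spot wrist [118.04617044 297.15577131] 772.5 [[ 0.49004044 -0.02426438  0.0909    ]]
[ 0.53901916 -0.18086234  0.1691092 ]
```

```bash
python3 -m pendant '[{"delta_pos":[-0.04,-0.4,0],"yaw":0,"fingers":1},{"delta_pos":[-0.04,-0.8,-0.1],"yaw":0,"fingers":1},{"delta_pos":[-0.04,-0.98,-0.3],"yaw":0,"fingers":1},{"delta_pos":[-0.04,-0.98,-0.3],"yaw":0,"fingers":1},{"delta_pos":[-0.04,-0.98,-0.3],"yaw":0,"fingers":1},{"delta_pos":[-0.04,-0.98,-0.3],"yaw":0,"fingers":1}]' 20; python3 - <<'E'
from h import *
from station import bot
w=bot.grab_frame("wrist");s=bot.sense();print(s["tcp_pos"],s["eef_rot"])
m=mask(w,(18,80,80),(32,255,255),(200,120,360,300));k=big(m);M=cv2.moments(k);c=np.array([M["m10"]/M["m00"],M["m01"]/M["m00"]]);b=fplane(w,c,.0315)[0];print(c,M["m00"],b)
m=mask(w,(5,120,60),(17,255,255),(180,80,390,330));k=big(m);hull=cv2.convexHull(k)[:,0];print(k.min(0),k.max(0))
d=b-s["tcp_pos"];print("delta",d,"units",d/.15)
y=s["eef_rot"][2];print("lidframe",np.array([[np.cos(y),np.sin(y)],[-np.sin(y),np.cos(y)]])@d[:2])
E
```

```text
t: 17.8
tcp_pos: [0.5339, -0.3274, 0.1254]
eef_rot: [-3.141, -0.002, -0.189]
wrist_force: [0.2, -0.0, 0.4]
width: 0.0852
gripper_force: 0.0
[ 0.53375054 -0.3277784   0.12548291] [-3.14118167e+00 -1.63924712e-03 -1.89915305e-01]
[284.84690367 190.43463303] 872.0 [ 0.54865826 -0.33063496  0.0315    ]
[248 212] [327 249]
delta [ 0.01490771 -0.00285655 -0.09398291] units [ 0.09938475 -0.0190437  -0.62655272]
lidframe [1.51789235e-02 9.01970386e-06]
```

```bash
python3 - <<'E'
from h import *
from station import bot
w=bot.grab_frame("wrist");pickle.dump(w,open("w3.pkl","wb"));cv2.imwrite("pics/w3.png",w["frame"])
print(w["origin"],w["attitude"])
E
```

```text
[ 0.60883395 -0.34129619  0.26801285] [ 2.83614203e+00  1.86721174e-03 -1.76117337e+00]
```

View pics/w3.png

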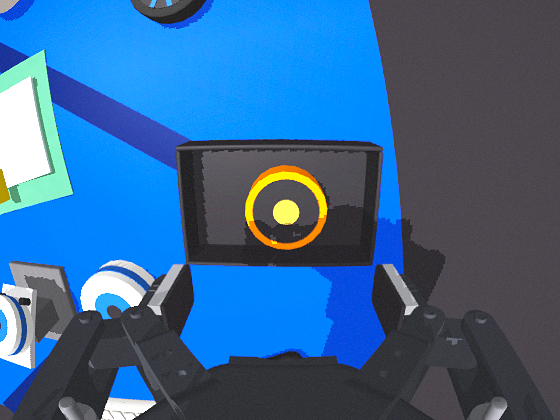

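The spot is at (286,212), the ring spans columns 246 to 327, and the tub corners are at (178,147), (381,148), (377,264) and (187,263). My last mask caught the sunlit ring by mistake.

```bash
python3 - <<'E'
from h import *
from station import bot
w=pickle.load(open("w3.pkl","rb"));s=bot.sense()
b=fplane(w,[286,212],.0315)[0];c=fplane(w,[[178,147],[381,148],[377,264],[187,263]],.04);print(b,"tub",c.mean(0),c.round(3).tolist())
ring=cv2.convexHull(big(mask(w,(5,120,60),(32,255,255),(240,160,335,252))))[:,0]
lo=ring[ring[:,1]>205];print("ring",circ(fplane(w,lo,.0315)))
print(s["tcp_pos"]);d=b-s["tcp_pos"];print(d/.15)
E
```

```text
[ 0.53153931 -0.32869783  0.0315    ] tub [ 0.53751242 -0.3257282   0.04      ] [[0.598, -0.261, 0.04], [0.569, -0.406, 0.04], [0.477, -0.393, 0.04], [0.506, -0.242, 0.04]]
ring (array([ 0.5318, -0.3286]), 0.0317)
[ 0.53348552 -0.32816075  0.12545325]
[-0.01297471 -0.00358055 -0.62635503]
```

```bash
python3 -m pendant '[{"delta_pos":[-0.01,-0.004,-0.3],"yaw":0,"fingers":1},{"delta_pos":[-0.01,-0.004,-0.55],"yaw":0,"fingers":1},{"delta_pos":[-0.01,-0.004,-0.7],"yaw":0,"fingers":1},{"delta_pos":[-0.01,-0.004,-0.8],"yaw":0,"fingers":1},{"delta_pos":[-0.01,-0.004,-0.83],"yaw":0,"fingers":1},{"delta_pos":[-0.01,-0.004,-0.83],"yaw":0,"fingers":0.85},{"delta_pos":[-0.01,-0.004,-0.83],"yaw":0,"fingers":0.6},{"delta_pos":[-0.01,-0.004,-0.83],"yaw":0,"fingers":0},{"delta_pos":[-0.01,-0.004,-0.83],"yaw":0,"fingers":0},{"delta_pos":[-0.01,-0.004,-0.83],"yaw":0,"fingers":0}]' 40
```

```text
t: 19.15
tcp_pos: [0.5317, -0.3305, 0.0013]
eef_rot: [3.141, -0.002, -0.193]
wrist_force: [-0.2, 0.8, 6.3]
width: 0.0626
gripper_force: 44.8
```

```bash
python3 -m pendant '[{"delta_pos":[0,0,0.15],"yaw":0,"fingers":0},{"delta_pos":[0,0,0.4],"yaw":0,"fingers":0},{"delta_pos":[0,0.1,0.8],"yaw":0,"fingers":0},{"delta_pos":[0,0.5,1],"yaw":0,"fingers":0},{"delta_pos":[0,0.8,1],"yaw":0,"fingers":0},{"delta_pos":[0,1,1],"yaw":0,"fingers":0}]' 40
python3 -m pendant '[{"delta_pos":[0,0.4,0],"yaw":0,"fingers":0},{"delta_pos":[0,0.8,0],"yaw":0,"fingers":0},{"delta_pos":[0,1,0],"yaw":0,"fingers":0}]' 40
python3 -m pendant '[{"delta_pos":[0,0.4,0],"yaw":0,"fingers":0},{"delta_pos":[0,0.8,0],"yaw":0,"fingers":0},{"delta_pos":[0,1,0],"yaw":0,"fingers":0}]' 40
python3 - <<'E'
from h import *
d=pickle.load(open("f0.pkl","rb"))
for n,b,W in(("top",(185,165,250,230),1),):
    f=d[n];m=mask(f,(0,0,150),(179,90,255),b);c,_=cv2.findContours(m,cv2.RETR_EXTERNAL,cv2.CHAIN_APPROX_NONE)
    k=max(c,key=lambda q:np.ptp(q[:,0,0]))[:,0];print("ring",circ(plane(f,k,.05)))
    k=big(mask(f,(0,120,100),(8,255,255),b));e=cv2.fitEllipse(k);print("ell",plane(f,e[0],.05),e[1])
E
```

```text
t: 19.9
tcp_pos: [0.5309, -0.1766, 0.1505]
eef_rot: [-3.14, -0.0, -0.19]
wrist_force: [0.6, -0.6, -2.5]
width: 0.0629
gripper_force: 44.8
t: 20.27
tcp_pos: [0.5302, -0.0256, 0.1498]
eef_rot: [-3.14, 0.001, -0.188]
wrist_force: [1.0, -0.9, -1.3]
width: 0.0629
gripper_force: 44.8
t: 20.65
tcp_pos: [0.53, 0.1245, 0.1497]
eef_rot: [-3.14, 0.001, -0.188]
wrist_force: [1.9, -0.6, -3.1]
width: 0.0628
gripper_force: 44.9
ring (array([0.5324, 0.2946]), 0.0372)
ell [[0.53193439 0.29406275 0.05      ]] (42.16688919067383, 42.664859771728516)
```

```bash
python3 -m pendant '[{"delta_pos":[0,0.4,0],"yaw":0,"fingers":0},{"delta_pos":[0,0.8,0],"yaw":0,"fingers":0},{"delta_pos":[0.01,1,0],"yaw":0,"fingers":0},{"delta_pos":[0.01,1,0],"yaw":0,"fingers":0}]' 40
python3 -m pendant '[{"delta_pos":[0,0.12,-0.2],"yaw":0,"fingers":0},{"delta_pos":[0,0.12,-0.5],"yaw":0,"fingers":0},{"delta_pos":[0,0.12,-0.57],"yaw":0,"fingers":0},{"delta_pos":[0,0.12,-0.57],"yaw":0,"fingers":0},{"delta_pos":[0,0.12,-0.57],"yaw":0,"fingers":0}]' 40
python3 - <<'E'
from h import *
from station import bot
w=bot.grab_frame("wrist");s=bot.sense();print(s["tcp_pos"],s["eef_rot"][2]);pickle.dump(w,open("w4.pkl","wb"));cv2.imwrite("pics/w4.png",w["frame"])
E
```

```text
t: 21.15
tcp_pos: [0.5312, 0.2739, 0.1495]
eef_rot: [-3.14, 0.001, -0.187]
wrist_force: [0.5, -1.2, -2.0]
width: 0.0629
gripper_force: 44.9
t: 21.78
tcp_pos: [0.5338, 0.2877, 0.0662]
eef_rot: [-3.14, -0.002, -0.194]
wrist_force: [0.3, 0.0, -2.2]
width: 0.0627
gripper_force: 45.0
[0.53375991 0.28803264 0.06626224] -0.19335311981600456
```

View pics/w4.png

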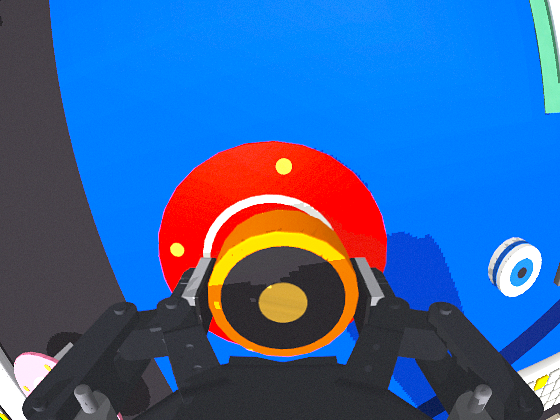

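The battery is held, spot at (283,302), with the deck ring behind it spanning columns 204 to 345. I'll compute the offset.

```bash
python3 - <<'E'
from h import *
w=pickle.load(open("w4.pkl","rb"))
b=fplane(w,[283,302],.0964)[0];print("batt",b)
m=mask(w,(0,150,90),(4,255,255),(150,130,400,370))|mask(w,(176,150,90),(180,255,255),(150,130,400,370))
k=cv2.convexHull(big(m))[:,0];k=k[k[:,1]<250]
print("deck",circ(fplane(w,k,.05)),k[:,0].min(),k[:,0].max(),k[:,1].min())
m=mask(w,(0,0,140),(179,80,255),(195,185,350,250));k=big(m);P=fplane(w,k,.05)
o=[];
for x in range(212,330,4):
    col=k[k[:,0]==x]
    if len(col):o.append([x,col[:,1].min()])
print("ring",circ(fplane(w,np.array(o),.05)))
m=mask(w,(5,120,60),(32,255,255),(200,225,365,360));k=cv2.convexHull(big(m))[:,0];k=k[k[:,1]>290];print("batt ring",circ(fplane(w,k,.0964)))
E
```

```text
batt [0.53399123 0.2885689  0.0964    ]
deck (array([0.5315, 0.2957]), 0.0638) 159 386 141
ring (array([0.5303, 0.2961]), 0.038)
batt ring (array([0.5349, 0.2888]), 0.0317)
```

```bash
python3 -m pendant '[{"delta_pos":[-0.01,0.04,-0.04],"yaw":0,"fingers":0},{"delta_pos":[-0.01,0.04,-0.08],"yaw":0,"fingers":0},{"delta_pos":[-0.01,0.04,-0.08],"yaw":0,"fingers":0}]' 40
python3 - <<'E'
from h import *
from station import bot
w=bot.grab_frame("wrist");s=bot.sense();print(s["tcp_pos"])
z=s["tcp_pos"][2]+.0302
m=mask(w,(5,120,60),(32,255,255),(190,225,375,365));k=cv2.convexHull(big(m))[:,0];k=k[k[:,1]>290];print("batt ring",z,circ(fplane(w,k,z)))
m=mask(w,(0,150,90),(4,255,255),(100,100,450,370))|mask(w,(176,150,90),(180,255,255),(100,100,450,370))
k=cv2.convexHull(big(m))[:,0];k=k[k[:,1]<250]
print("deck",circ(fplane(w,k,.05)))
E
```

```text
t: 22.2
tcp_pos: [0.5303, 0.2939, 0.0519]
eef_rot: [3.141, 0.001, -0.192]
wrist_force: [0.7, -0.7, -1.4]
width: 0.063
gripper_force: 45.0
[0.53059771 0.293793   0.05214585]
batt ring 0.08234585112031761 (array([0.5308, 0.295 ]), 0.0314)
deck (array([0.5313, 0.2958]), 0.0639)
```

```bash
python3 -m pendant '[{"delta_pos":[0.005,0.005,-0.015],"yaw":0,"fingers":0},{"delta_pos":[0.005,0.005,-0.025],"yaw":0,"fingers":0},{"delta_pos":[0.005,0.005,-0.032],"yaw":0,"fingers":0},{"delta_pos":[0.005,0.005,-0.032],"yaw":0,"fingers":0}]' 40
```

```text
t: 22.75
tcp_pos: [0.5317, 0.2946, 0.0478]
eef_rot: [3.142, -0.0, -0.193]
wrist_force: [0.1, 0.2, -0.7]
width: 0.0628
gripper_force: 45.3
```

Nearly down: the load is going from -1.4 to -0.7 N. I'll lower slightly more and release.

```bash
python3 -m pendant '[{"delta_pos":[0,0,-0.008],"yaw":0,"fingers":0},{"delta_pos":[0,0,-0.01],"yaw":0,"fingers":0},{"delta_pos":[0,0,-0.01],"yaw":0,"fingers":0}]' 40
python3 -m pendant '[{"delta_pos":[0,0,0],"yaw":0,"fingers":0.78},{"delta_pos":[0,0,0],"yaw":0,"fingers":0.85},{"delta_pos":[0,0,0],"yaw":0,"fingers":1},{"delta_pos":[0,0,0.1],"yaw":0,"fingers":1},{"delta_pos":[0,0,0.5],"yaw":0,"fingers":1},{"delta_pos":[0,-0.2,0.9],"yaw":0,"fingers":1},{"delta_pos":[-0.1,-0.6,1],"yaw":0,"fingers":1},{"delta_pos":[-0.2,-1,1],"yaw":0,"fingers":1}]' 40
python3 -m pendant '[{"delta_pos":[0,-0.4,0],"yaw":0,"fingers":1},{"delta_pos":[-0.1,-0.8,0],"yaw":0,"fingers":1},{"delta_pos":[-0.15,-1,0],"yaw":0,"fingers":1},{"delta_pos":[-0.15,-1,0],"yaw":0,"fingers":1},{"delta_pos":[-0.15,-1,0],"yaw":0,"fingers":1}]' 20
python3 - <<'E'
from h import *
from station import bot
f=bot.grab_frame("top");w=bot.grab_frame("wrist");pickle.dump((f,w),open("w5.pkl","wb"));s=bot.sense();print(s["tcp_pos"],s["eef_rot"][2])
m=mask(f,(8,100,60),(32,255,255),(190,165,250,230));k=big(m);k=cv2.convexHull(k)[:,0];print("batt",circ(plane(f,k,.078)))
im=np.hstack([cv2.resize(w["frame"],(500,375)),cv2.resize(f["frame"][160:240,180:255],(300,375))]);cv2.imwrite("pics/w5.png",im)
E
```

```text
t: 23.12
tcp_pos: [0.5316, 0.2946, 0.0477]
eef_rot: [-3.141, -0.0, -0.193]
wrist_force: [-3.4, -0.5, 10.3]
width: 0.0626
gripper_force: 46.4
t: 24.12
tcp_pos: [0.5037, 0.1469, 0.199]
eef_rot: [-3.139, -0.005, -0.192]
wrist_force: [0.9, -0.9, -0.8]
width: 0.0855
gripper_force: 0.0
t: 24.75
tcp_pos: [0.4805, -0.0012, 0.1968]
eef_rot: [-3.141, -0.001, -0.192]
wrist_force: [0.2, 0.8, -1.3]
width: 0.0855
gripper_force: 0.0
[ 0.48042642 -0.00059573  0.19636229] -0.19035296091885945
batt (array([0.533 , 0.2932]), 0.0318)
```

View pics/w5.png

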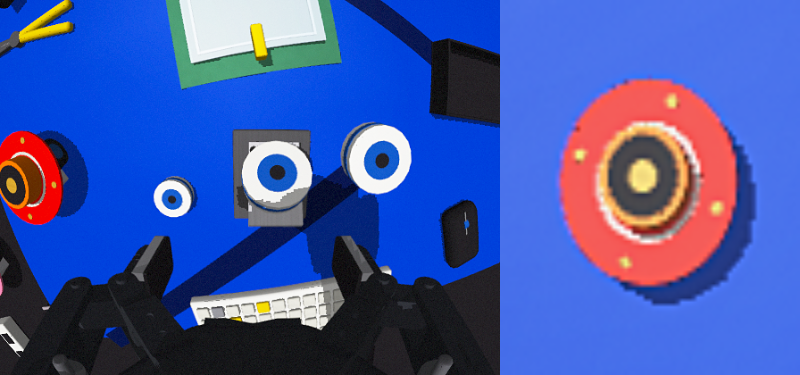

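The battery sits inside the white ring (crop centre 642,175). In the wrist view the sensor spot is at (277,172), equal to (310,193) in full frame. I've now used all 10 pictures, so it's numbers only from here.

```bash
python3 - <<'E'
from h import *
f,w=pickle.load(open("w5.pkl","rb"))
m=mask(w,(95,80,60),(125,255,200),(285,168,336,216));k=cv2.convexHull(big(m))[:,0];e=cv2.fitEllipse(k);print(e,fplane(w,e[0],.0909))
C=w["depth"];print(C[180:205:8,300:325:8])
# base of stand
g=mask(w,(0,0,50),(179,50,125),(258,140,350,256));k=big(g);print(rect(fplane(w,k,.010)),rect(plane(f,big(mask(f,(0,0,60),(179,60,130),(300,195,345,245))),.01)))
E
```

```text
((309.85687255859375, 193.5243682861328), (41.38409423828125, 43.825435638427734), 105.57177734375) [[ 0.48596878 -0.02239183  0.0909    ]]
[[0.25993234 0.26050055 0.258385   0.25997403]
 [0.25755066 0.25794178 0.25696853 0.25748768]
 [0.25531837 0.25460324 0.25471538 0.25602645]
 [0.25244313 0.2533112  0.25341633 0.2540925 ]]
(array([461.1, -17.5]), array([ 88.5, 109. ]), 78.9) (array([468.3,  20.7]), array([ 18.6, 110.9]), 86.9)
```

```bash
python3 -m pendant '[{"delta_pos":[-0.01,-0.143,-0.2],"yaw":0,"fingers":1},{"delta_pos":[-0.01,-0.143,-0.5],"yaw":0,"fingers":1},{"delta_pos":[-0.01,-0.143,-0.75],"yaw":0,"fingers":1},{"delta_pos":[-0.01,-0.143,-0.9],"yaw":0,"fingers":1},{"delta_pos":[-0.01,-0.143,-0.95],"yaw":0,"fingers":1},{"delta_pos":[-0.01,-0.143,-0.95],"yaw":0,"fingers":0.85},{"delta_pos":[-0.01,-0.143,-0.95],"yaw":0,"fingers":0.8},{"delta_pos":[-0.01,-0.143,-0.95],"yaw":0,"fingers":0.6},{"delta_pos":[-0.01,-0.143,-0.95],"yaw":0,"fingers":0},{"delta_pos":[-0.01,-0.143,-0.95],"yaw":0,"fingers":0}]' 30
```

```text
t: 26.1
tcp_pos: [0.4794, -0.0228, 0.0548]
eef_rot: [-3.14, -0.002, -0.192]
wrist_force: [0.4, 1.0, 6.1]
width: 0.0631
gripper_force: 32.7
```

The sensor is gripped on the stand, but this low the fingertips would reach the desk before the disc levels. I'll regrip 7 mm higher and then lift.

```bash
python3 -m pendant '[{"delta_pos":[0,0,0],"yaw":0,"fingers":0.85},{"delta_pos":[0,0,0.047],"yaw":0,"fingers":0.85},{"delta_pos":[0,0,0.047],"yaw":0,"fingers":0.85},{"delta_pos":[0,0,0.047],"yaw":0,"fingers":0.6},{"delta_pos":[0,0,0.047],"yaw":0,"fingers":0.6},{"delta_pos":[0,0,0.047],"yaw":0,"fingers":0},{"delta_pos":[0,0,0.047],"yaw":0,"fingers":0},{"delta_pos":[0,0,0.1],"yaw":0,"fingers":0},{"delta_pos":[0,0,0.2],"yaw":0,"fingers":0},{"delta_pos":[0,0,0.35],"yaw":0,"fingers":0},{"delta_pos":[0,0,0.5],"yaw":0,"fingers":0},{"delta_pos":[0,0,0.5],"yaw":0,"fingers":0}]' 30
cat > sens.py <<'E'
from h import *
from station import bot
w=bot.grab_frame("wrist");s=bot.sense();t=s["tcp_pos"];print("tcp",t,s["wrist_force"])
v,u=np.mgrid[150:400,150:420];v=v.ravel();u=u.ravel()
d=w["depth"][v,u];col=w["frame"][v,u]
r=fray(w,np.c_[u,v]);zc=r@R(w)[:,2];P=np.array(w["origin"])+r*(d/zc)[:,None]
k=(np.hypot(P[:,0]-t[0],P[:,1]-t[1])<.04)&(col.min(1)>140)&(P[:,2]<t[2]+.07)&(P[:,2]>t[2]+.0)&(d>0);P=P[k];m=np.median(P,0)
for _ in range(5):
    A=np.c_[P[:,:2]-m[:2],np.ones(len(P))];c=np.linalg.lstsq(A,P[:,2],rcond=None)[0];e=abs(A@c-P[:,2]);P=P[e<max(.002,2*np.median(e))]
print(len(P),m.round(4),c.round(3),"tilt",np.degrees(np.arctan(np.hypot(*c[:2]))).round(1))
E
python3 sens.py
```

```text
t: 27.6
tcp_pos: [0.4796, -0.0237, 0.1305]
eef_rot: [-3.141, -0.004, -0.193]
wrist_force: [-0.3, 0.1, -2.6]
width: 0.0629
gripper_force: 33.6
tcp [ 0.47885663 -0.02360664  0.1294341 ] [-0.60270918  0.14260624 -1.31740666]
10942 [ 0.4868 -0.0234  0.16  ] [-0.684  0.135  0.16 ] tilt 34.9
```

```bash
python3 -m pendant '[{"delta_pos":[0.2,0.3,0],"yaw":0,"fingers":0},{"delta_pos":[0.47,0.7,0],"yaw":0,"fingers":0},{"delta_pos":[0.47,1,-0.1],"yaw":0,"fingers":0},{"delta_pos":[0.47,1,-0.4],"yaw":0,"fingers":0},{"delta_pos":[0.47,1,-0.65],"yaw":0,"fingers":0},{"delta_pos":[0.47,1,-0.72],"yaw":0,"fingers":0},{"delta_pos":[0.47,1,-0.76],"yaw":0,"fingers":0},{"delta_pos":[0.47,1,-0.76],"yaw":0,"fingers":0}]' 20
python3 sens.py
```

```text
t: 28.65
tcp_pos: [0.5495, 0.1263, 0.0153]
eef_rot: [-3.141, -0.001, -0.193]
wrist_force: [0.1, -0.4, -0.7]
width: 0.0631
gripper_force: 33.5
tcp [0.54978503 0.12637547 0.01564356] [ 0.5073928  -0.39864758 -0.64696679]
11533 [0.5564 0.1261 0.0449] [-0.686  0.136  0.045] tilt 35.0
```

```bash
python3 -m pendant '[{"delta_pos":[0,0,-0.015],"yaw":0,"fingers":0},{"delta_pos":[0,0,-0.03],"yaw":0,"fingers":0},{"delta_pos":[0,0,-0.045],"yaw":0,"fingers":0},{"delta_pos":[0,0,-0.06],"yaw":0,"fingers":0},{"delta_pos":[0,0,-0.06],"yaw":0,"fingers":0}]' 20
python3 sens.py
```

```text
t: 29.32
tcp_pos: [0.5484, 0.127, 0.0083]
eef_rot: [-3.14, 0.001, -0.193]
wrist_force: [-7.4, 0.1, 22.8]
width: 0.0633
gripper_force: 37.2
tcp [0.54834707 0.12699399 0.00828967] [-7.19209693  0.09062026 22.07696752]
11588 [0.5561 0.1266 0.0386] [-0.604  0.12   0.039] tilt 31.6
```

```bash
python3 -m pendant '[{"delta_pos":[0,0,0],"yaw":0,"fingers":0.746},{"delta_pos":[0,0,0],"yaw":0,"fingers":0.746}]' 20
python3 -m pendant '[{"delta_pos":[0,0,0],"yaw":0,"fingers":0.749},{"delta_pos":[0,0,0],"yaw":0,"fingers":0.749}]' 20
python3 sens.py
```

```text
t: 29.62
tcp_pos: [0.5479, 0.1272, 0.0067]
eef_rot: [-3.141, 0.002, -0.192]
wrist_force: [-4.3, 1.6, 7.2]
width: 0.0639
gripper_force: 8.8
t: 29.88
tcp_pos: [0.5494, 0.1266, 0.0058]
eef_rot: [-3.141, -0.001, -0.193]
wrist_force: [-0.1, 1.2, 0.7]
width: 0.0641
gripper_force: 0.4
tcp [0.54937245 0.12656973 0.00576948] [ 0.02099314  0.04252052 -0.10297428]
8643 [0.5554 0.1278 0.0278] [-0.003  0.001  0.028] tilt 0.2
```

The sensor now lies flat on the desk with its spot up. I'll open, measure its centre and regrip.

```bash
python3 -m pendant '[{"delta_pos":[0,0,0],"yaw":0,"fingers":0.85},{"delta_pos":[0,0,0.02],"yaw":0,"fingers":1},{"delta_pos":[0,0,0.02],"yaw":0,"fingers":1}]' 30
cat > spot.py <<'E'
from h import *
from station import bot
import sys
z=float(sys.argv[1]);w=bot.grab_frame("wrist");t=bot.sense()["tcp_pos"];print("tcp",t)
m=mask(w,(95,80,60),(125,255,200));c,_=cv2.findContours(m,cv2.RETR_LIST,cv2.CHAIN_APPROX_NONE)
for k in c:
    if len(k)<30: continue
    e=cv2.fitEllipse(k);P=fplane(w,k[:,0],z);q=circ(P)
    if .008<q[1]<.035 and np.hypot(*(q[0]-t[:2]))<.03: print("blue",q,np.round(e[0]),((q[0]-t[:2])/.15).round(3))
m=mask(w,(0,0,140),(179,60,255));c,_=cv2.findContours(m,cv2.RETR_EXTERNAL,cv2.CHAIN_APPROX_NONE)
for k in c:
    if len(k)<60: continue
    q=circ(fplane(w,k[:,0],z))
    if .025<q[1]<.04 and np.hypot(*(q[0]-t[:2]))<.03: print("white",q)
E
python3 spot.py .028
```

```text
t: 30.3
tcp_pos: [0.5492, 0.1264, 0.0089]
eef_rot: [-3.142, -0.001, -0.193]
wrist_force: [0.3, -0.1, -0.6]
width: 0.0856
gripper_force: 0.0
tcp [0.54911439 0.12638288 0.0087948 ]
blue (array([0.544 , 0.1279]), 0.0165) [284. 296.] [-0.034  0.01 ]
white (array([0.5473, 0.1284]), 0.0316)
```

```bash
python3 -m pendant '[{"delta_pos":[-0.022,0.01,0],"yaw":0,"fingers":1},{"delta_pos":[-0.022,0.01,-0.055],"yaw":0,"fingers":1},{"delta_pos":[-0.022,0.01,-0.055],"yaw":0,"fingers":0.85},{"delta_pos":[-0.022,0.01,-0.055],"yaw":0,"fingers":0.6},{"delta_pos":[-0.022,0.01,-0.055],"yaw":0,"fingers":0},{"delta_pos":[-0.022,0.01,-0.055],"yaw":0,"fingers":0},{"delta_pos":[-0.022,0.01,-0.055],"yaw":0,"fingers":0}]' 40
python3 spot.py .028; python3 sens.py
python3 -m pendant '[{"delta_pos":[0,0,0.1],"yaw":0,"fingers":0},{"delta_pos":[0,0,0.4],"yaw":0,"fingers":0},{"delta_pos":[0,0,0.8],"yaw":0,"fingers":0},{"delta_pos":[-0.04,0.3,0.9],"yaw":0,"fingers":0},{"delta_pos":[-0.08,0.7,0.9],"yaw":0,"fingers":0},{"delta_pos":[-0.08,1,0.9],"yaw":0,"fingers":0},{"delta_pos":[-0.08,1,0.9],"yaw":0,"fingers":0}]' 40; python3 sens.py
```

```text
t: 31.22
tcp_pos: [0.5456, 0.1279, 0.0003]
eef_rot: [3.142, 0.0, -0.193]
wrist_force: [0.4, 0.5, -1.5]
width: 0.063
gripper_force: 44.0
tcp [5.45591110e-01 1.27949488e-01 3.41687372e-04]
blue (array([0.5442, 0.1287]), 0.0166) [284. 300.] [-0.009  0.005]
white (array([0.5476, 0.1289]), 0.0315)
tcp [5.45575692e-01 1.27968056e-01 3.34772576e-04] [-0.16780876 -0.1083891  -0.73117444]
9128 [0.5564 0.1285 0.0278] [-0.004  0.001  0.028] tilt 0.2
t: 32.2
tcp_pos: [0.5322, 0.284, 0.1362]
eef_rot: [-3.138, 0.0, -0.185]
wrist_force: [0.7, -1.0, -1.6]
width: 0.0633
gripper_force: 44.7
tcp [0.5328209  0.28032596 0.13606673] [ 0.56267146  0.04335276 -1.57163662]
8916 [0.5433 0.2845 0.1636] [-0.006  0.005  0.164] tilt 0.4
```

```bash
cat > spot2.py <<'E'
from h import *
from station import bot
w=bot.grab_frame("wrist");s=bot.sense();t=s["tcp_pos"];z=t[2]+.0275;print("tcp",t)
hsv=cv2.cvtColor(w["frame"],cv2.COLOR_BGR2HSV);b=cv2.inRange(hsv,np.array((95,90,30)),np.array((130,255,255)))
c,h=cv2.findContours(b,cv2.RETR_EXTERNAL,cv2.CHAIN_APPROX_NONE)
for k in c:
    if len(k)<40: continue
    k=cv2.convexHull(k)[:,0]
    if len(k)<6: continue
    q=circ(fplane(w,k,z))
    if .008<q[1]<.035 and np.hypot(*(q[0]-t[:2]))<.03: print("blue",q,(q[0]-t[:2]).round(4))
m=cv2.inRange(hsv,np.array((0,0,60)),np.array((179,60,255)));k=m.copy();k[:200]=0
p=np.argwhere((w["frame"].min(2)>60)&(hsv[...,1]<60));P=fplane(w,p[:,::-1],z);near=np.hypot(P[:,0]-t[0],P[:,1]-t[1])<.036
H=cv2.convexHull(P[near][:,:2].astype(np.float32))[:,0];H=H[abs(H[:,1]-t[1])<.027];q=circ(H);print("white hull",q,(q[0]-t[:2]).round(4))
far=H[H[:,0]>t[0]+.0];print("far edge",H[:,0].max()-t[0],"near edge",H[:,0].min()-t[0])
m=mask(w,(5,120,60),(32,255,255));k=big(m);print("orange",len(k),circ(fplane(w,k,.078)))
E
python3 spot2.py
```

```text
tcp [0.53333975 0.27792357 0.13601346]
blue (array([0.5089, 0.2861]), 0.0346) [-0.0244  0.0082]
blue (array([0.5331, 0.2814]), 0.0179) [-0.0002  0.0035]
white hull (array([0.5355, 0.2787]), 0.0332) [0.0022 0.0008]
far edge 0.03424065091885886 near edge -0.03092856428347268
orange 254 (array([0.5375, 0.2952]), 0.0278)
```

```bash
python3 -m pendant '[{"delta_pos":[-0.012,0.11,-0.1],"yaw":0,"fingers":0},{"delta_pos":[-0.012,0.11,-0.25],"yaw":0,"fingers":0},{"delta_pos":[-0.012,0.11,-0.3],"yaw":0,"fingers":0},{"delta_pos":[-0.012,0.11,-0.3],"yaw":0,"fingers":0},{"delta_pos":[-0.012,0.11,-0.3],"yaw":0,"fingers":0},{"delta_pos":[-0.012,0.11,-0.3],"yaw":0,"fingers":0}]' 40; python3 spot2.py;python3 spot2.py
```

```text
t: 33.05
tcp_pos: [0.5324, 0.2945, 0.0911]
eef_rot: [-3.141, -0.001, -0.193]
wrist_force: [0.4, -0.2, -0.6]
width: 0.0622
gripper_force: 44.7
tcp [0.53229188 0.29456605 0.09106576]
blue (array([0.5086, 0.3003]), 0.0346) [-0.0237  0.0057]
blue (array([0.5326, 0.2956]), 0.0179) [0.0003 0.001 ]
blue (array([0.5409, 0.2939]), 0.0292) [ 0.0086 -0.0007]
white hull (array([0.5349, 0.2951]), 0.0328) [0.0026 0.0005]
far edge 0.034818241651944914 near edge -0.030331840459413728
orange 239 (array([0.5444, 0.2932]), 0.0235)
tcp [0.53216139 0.29453618 0.09094563]
blue (array([0.5085, 0.3004]), 0.0347) [-0.0237  0.0059]
blue (array([0.5324, 0.2956]), 0.0179) [0.0002 0.0011]
blue (array([0.5408, 0.294 ]), 0.0292) [ 0.0086 -0.0005]
white hull (array([0.5347, 0.2951]), 0.0328) [0.0025 0.0006]
far edge 0.0348251126600585 near edge -0.030362818400732516
orange 242 (array([0.544 , 0.2933]), 0.0238)
```

```bash
python3 -m pendant '[{"delta_pos":[-0.004,0,-0.03],"yaw":0,"fingers":0},{"delta_pos":[-0.004,0,-0.06],"yaw":0,"fingers":0},{"delta_pos":[-0.004,0,-0.075],"yaw":0,"fingers":0},{"delta_pos":[-0.004,0,-0.084],"yaw":0,"fingers":0},{"delta_pos":[-0.004,0,-0.084],"yaw":0,"fingers":0}]' 40; python3 spot2.py | head -3; python3 sens.py
```

```text
t: 33.78
tcp_pos: [0.531, 0.2943, 0.0783]
eef_rot: [3.142, 0.0, -0.193]
wrist_force: [-2.3, 0.1, 4.8]
width: 0.0627
gripper_force: 45.4
tcp [0.53104794 0.29433473 0.07832832]
blue (array([0.5073, 0.3002]), 0.0346) [-0.0237  0.0059]
blue (array([0.5313, 0.2954]), 0.0179) [0.0003 0.0011]
tcp [0.53101804 0.29434526 0.07831227] [-2.00852898 -0.5763565   5.80066446]
9278 [0.5433 0.2934 0.1058] [-0.005  0.003  0.106] tilt 0.3
```

Contact at 5 N, level. I'll release gently, retreat upward and check from the top and side.

```bash
python3 -m pendant '[{"delta_pos":[0,0,0],"yaw":0,"fingers":0.746},{"delta_pos":[0,0,0],"yaw":0,"fingers":0.76},{"delta_pos":[0,0,0],"yaw":0,"fingers":0.85},{"delta_pos":[0,0,0],"yaw":0,"fingers":1},{"delta_pos":[0,0,0.05],"yaw":0,"fingers":1},{"delta_pos":[0,0,0.3],"yaw":0,"fingers":1},{"delta_pos":[0,0,0.7],"yaw":0,"fingers":1},{"delta_pos":[-0.2,-0.4,0.8],"yaw":0,"fingers":1},{"delta_pos":[-0.4,-0.8,0.8],"yaw":0,"fingers":1},{"delta_pos":[-0.6,-1,0.8],"yaw":0,"fingers":1},{"delta_pos":[-0.6,-1,0.8],"yaw":0,"fingers":1},{"delta_pos":[-0.6,-1,0.8],"yaw":0,"fingers":1}]' 40
python3 - <<'E'
from h import *
from station import bot
f=bot.grab_frame("top");w=bot.grab_frame("wrist")
b=(190,165,250,230)
k=cv2.convexHull(big(mask(f,(0,0,140),(179,60,255),b)))[:,0];print("sensor white",circ(plane(f,k,.106)))
k=cv2.convexHull(big(mask(f,(95,80,60),(125,255,230),(205,185,225,212))))[:,0];print("spot",circ(plane(f,k,.106)))
m=mask(f,(0,120,100),(8,255,255),b);k=cv2.convexHull(big(m))[:,0];print("deck",circ(plane(f,k,.05)))
k=cv2.convexHull(np.argwhere(mask(f,(9,100,60),(22,255,255),(200,180,235,220)))[:,::-1].astype(np.int32));print("orange n",len(k))
C=cloud(f);P=C[165:230,190:250].reshape(-1,3);P=P[(P[:,2]>.098)&(P[:,2]<.12)]
A=np.c_[P[:,:2]-P[:,:2].mean(0),np.ones(len(P))];c=np.linalg.lstsq(A,P[:,2],rcond=None)[0];print("depth disc",P.mean(0).round(4),c.round(3),len(P))
m=mask(f,(0,0,150),(179,60,255),(285,125,370,195));print("lid",rect(plane(f,big(m),.010)))
print(bot.sense()["wrist_force"])
E
```

```text
t: 35.38
tcp_pos: [0.4423, 0.1452, 0.1985]
eef_rot: [-3.14, -0.002, -0.192]
wrist_force: [-0.7, -0.3, 0.0]
width: 0.0858
gripper_force: 0.0
sensor white (array([0.5291, 0.2881]), 0.037)
spot (array([0.5339, 0.294 ]), 0.0168)
deck (array([0.5323, 0.2941]), 0.0633)
orange n 12
depth disc [0.533 0.293 0.106] [-0.007  0.003  0.106] 403
lid (array([659.9, -32.9]), array([156.8,  97.9]), 89.7)
[ 0.48087566  0.03812737 -0.09760772]
```

```bash
python3 -c "
from station import bot
print(bot.close_job())"
```

```text
the job is handed in; nothing more can be done
None
```

I finished and handed in the job at about 35 s: the lid lies flat and centred on the mat, tab up, and the battery and then the sensor sit flat and centred to about 1–2 mm on the red deck, blue spot up; the lid first came up level twice and was set back before it was tipped on its far edge to 33°, and I laid the sensor on the desk to level it before placing it.

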